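Stand the clamped die's guard upright

TASK

Two steel plates on the counter each carry a hinged aluminium guard that leans outwards. Fold the guard of the plate where the toggle clamp pins the carbide die until it stands straight upright, let go of it, and leave the guard of the other plate (the one with the acetal block) as it is.

Things in the scene. Friction and masses are not known exactly. Their poses are not given: they have to be found in the camera images.
- guard (a joint): Fold angle of the wanted guard (plate with toggle clamp and dark round die): 0 = flat outwards, 1.571 = upright (no stop there), 2.2 = end stop, leaning in. Starts between 0.4 and 1.15. Stiff hinge: it stays where left and takes 3 to 6 N at the free edge. Flat aluminium panel, 120 mm along the hinge, 5 mm thick, with a round 10 mm steel bar along its free edge, 100 mm from the hinge axis.
- guard_hinge (a point): Middle of the wanted guard's hinge axis, 22 mm above the counter, on the fixed plate (160 x 140 x 12 mm). x: along the hinge, away from the robot; y: level, outwards, where the guard lies at angle 0; z: up. At angle a the bar's axis is at y = 100 cos(a), z = 100 sin(a) mm. Panel spans x = -60 to 60 mm, bar -115 to 60 mm. Clamp and die are on the -y side, under 80 mm high.
- guard_grip (a point): Point on the axis of the wanted guard's bar (10 mm round), half-way along the 55 mm stub that sticks out past the panel's end on the robot's side: x = -90 mm from the hinge point. The stub is free all round, can be pinched there from above, and may turn between the fingers. Moves with the guard.
- spare_guard_grip (a point): The same point on the bar of the other guard, alike in shape, on the plate with the pale blue acetal block (no clamp). This guard must be left as it is.

How it is judged:
At the end, for the whole second after the job is handed in: The guard of the plate with the clamped die stands still within 0.2 rad (about 11 degrees) of upright, released, and the bar of the other guard is within 15 mm of where it started (value of joint guard between 1.371 and 1.771 rad and not (velocity of joint guard above 0.05 rad/s or velocity of joint guard below -0.05 rad/s) and distance of spare_guard_grip from where it was at the start of the episode below 0.015 m); the robot touches nothing.
It fails at once if the other plate's guard is moved (its bar by more than 15 mm) (distance of spare_guard_grip from where it was at the start of the episode above 0.015 m).
It also fails if it takes over 32 s, if anything falls off the work surface, if the arm or the gripper's body presses on something with over 40 N, if the wrist force passes 120 N, or if a joint passes its speed limit or range.

ROBOT

A 6-joint arm with a two-finger parallel gripper is mounted at the origin on the work surface. World frame = base frame: x ahead of the robot, y to its left, z up, the work surface at z = 0. Lengths are in m, angles in rad, forces in N, time in s.
With the tool pointing down it reaches from about 0.375 to 0.975 m from the base axis. Payload 3.8 kg.
Tool frame: the origin (TCP) lies at the centre of the arm's flange, where the gripper is bolted on; the fingertips stand 166 mm ahead of it and the grasp point (between the pads) lies 147 mm ahead of it; z points along the fingers, y is the direction in which the jaws open and shut (so a half turn about z gives the same grasp; the last joint's range is limited). The gripper opens to 88 mm and grips with 3 to 60 N. Pads are 18 mm wide; open, the fingers measure 123 mm over their backs; the gripper's body (75 mm by 187 mm) begins 45 mm behind the grasp point.
Start: joints at [-1.326, 0.264, 1.604, -0, 1.274, -0.037], TCP at [0.188, -0.648, 0.405] pointing down, gripper open.
Joint ranges: [-2.63, 2.63], [-0.94, 2.18], [0.31, 2.57], [-1.31, 4.45], [0, 2.66], [-2.55, 2.55]. Speed limits (rad/s): [2.57, 2.57, 3.14, 3.14, 3.14, 3.14].

INTERFACE

Orientations are given as a rotation vector (axis times angle).
In Python, from workcell import arm gives the robot as it stands. The module is installed in compiled form; this text tells all that it offers.
- The arm moves only by the tool play_rows, never from a script. Its arguments are lists of equal length, an entry for each row: "delta_rot": the turn, a rotation vector about the tool's x, y, z in degrees, a list of three; "slide": the shift along the tool's x, y, z in mm, a list of three; "hand": the opening, from -1 (shut) to 1 (fully open). In form: {"delta_rot": [[wx, wy, wz], ...], "slide": [[dx, dy, dz], ...], "hand": [hand, ...]}. A call has 1 to 8 rows; each row is the pose to reach, as a shift and turn from the pose measured when the call began, along the tool's axes at that moment; what a row does not reach only later rows make up. A row lasts 1/8 s, in which the tool goes at most 62.5 mm and 10.7 degrees, less where a joint would pass 70% of its speed; a pose out of reach is approached as far as the arm can. A call with a gripper value outside its range is refused whole. The fingers move at their own pace and stop on an object; the grip force is fixed at half the most. Time passes only in rows, so rows that repeat a pose let the fingers close. It gives the time, the measured TCP pose, the force and the opening at its end, in the units of the state.
- arm.read_state(): the state, without advancing time (a new reading comes with each control period).
- arm.camera(name): name is "scene" or "side" or "wrist"; returns a dict with "img" (480x640x3 uint8, red, green, blue), "vertical_fov" (degrees; the focal length in pixels is half the picture's height over the tangent of half this angle, whatever the lens; pixels are square), "cx", "cy" (the principal point, pixels), "rvec" (rotation vector, rad) and "tvec" (3), from world to camera coordinates, as OpenCV has them; the wrist camera has in their place "hand_eye" (4x4, takes a point from camera to tool coordinates, whose origin is the TCP and whose axes are the flange's). Camera axes: x right, y down, z forward; pixel columns grow to the right and rows downward; lengths in m; the calibration is good to about 2 mm. The wrist camera is an equidistant fisheye: a pixel r from the principal point sees the ray r / f radians off the axis. A picture is of the moment at which its call begins: read the wrist's pose just before it. There is no depth.
- arm.sign_off(): hands the job in, once; it reports no verdict.
Trained networks look in a picture, given as the dict that the camera call returned (one of the last four; its "shot" number tells which), for a name from the list of things; names that differ only in an ending like _2 or _b are one class to them, and where a whole thing is asked for, a point or a joint stands for the part that bears it (a point fixed in the world has none). Each returns a list of dicts, best first, with "confidence" (0 to 1); they miss things now and then, are a little off and sometimes report something else, mostly with a low value. They report only what shows in the picture. A call takes as long as a camera call.
- arm.boxes_of(label, picture): "extent" ([centre column, centre row, width, height] as shares, 0 to 1, of the picture: columns of its width, rows of its height, round what is visible of it).
The state is a dict: "clock": time; "joints": joint angles; "qd": joint speeds; "effort": joint torques, N m; "ee_pos": TCP position; "tcp_rot": TCP orientation; "contact_force": force on the tool from outside, world axes, zero at the start; "moment": the same for the moment, N m; "grip_width": finger opening in m.
Only numpy, scipy, OpenCV 4.12 (cv2) and the standard library are available. Lean on these libraries where they do the work, as an engineer would, in place of code of your own. Each camera call takes 0.05 s, during which the arm holds its last target. There are 200 camera calls.

## Working session

There is one attempt and no reset: what is moved stays moved. The work goes in short steps, Python scripts to look and compute and a tool call to move; the robot and the scene stay as the last step left them, time stands still between calls to the robot, and variables do not carry over. Pictures are saved under pics/ and viewed, on a budget of 10 in all, crops included, one or two more only if the job needs it, and the job is handed in when it is done.

Besides the shell and the picture viewer there is one more tool, called after "Call:" as name(argument=value, ...), one argument or row to a line, values as JSON. play_rows: Moves the arm, as the interface text tells. Its arguments: {"type":"object","properties":{"delta_rot":{"type":"array"},"slide":{"type":"array"},"hand":{"type":"array"}},"required":["delta_rot","slide","hand"]}

```bash
mkdir -p pics; python3 - <<'E'
from workcell import arm
import cv2,numpy as np,pickle
s=arm.read_state();print(s['clock'],s['ee_pos'],s['tcp_rot'],s['joints'])
d={}
for n in('scene','side'):
    p=arm.camera(n);d[n]=p
    cv2.imwrite(f'pics/{n}.png',p['img'][:,:,::-1])
    print(n,p['vertical_fov'],p['cx'],p['cy'],p['rvec'],p['tvec'])
    for l in('guard','guard_grip','spare_guard_grip','guard_hinge'):
        try:
            for b in arm.boxes_of(l,p)[:3]:
                e=b['extent'];print(l,round(b['confidence'],2),np.round(np.array(e)*[640,480,640,480]))
        except Exception as ex: print(l,ex)
pickle.dump(d,open('d.pkl','wb'))
E
```

```text
0.0 [ 0.18761308 -0.64805454  0.40341176] [-3.10831700e+00 -4.40805455e-01  3.37167935e-04] [-1.32591705e+00  2.64739839e-01  1.60534588e+00  1.27057788e-05
  1.27369233e+00 -3.68753421e-02]
scene 56.77673389951905 318.83319956958945 236.40281831328588 [ 1.97047379  0.87629048 -0.49038179] [-0.41226729 -0.11547576  1.05543281]
guard_grip 0.87 [282. 325.  83. 147.]
spare_guard_grip 0.82 [446. 226.  83.  95.]
guard_hinge 0.65 [234. 362. 175. 232.]
side 48.979028576519795 316.51738348859135 241.8928237269329 [ 0.7481374  -2.59136527  1.08335968] [0.49002287 0.19999616 0.85193405]
guard 0.67 [313. 174.  63.  48.]
guard_grip 0.92 [313. 174.  62.  53.]
spare_guard_grip 0.59 [202. 278.  66.  64.]
guard_hinge 0.74 [337. 171. 104.  79.]
guard_hinge 0.65 [314. 173.  58.  47.]
```

View pics/scene.png

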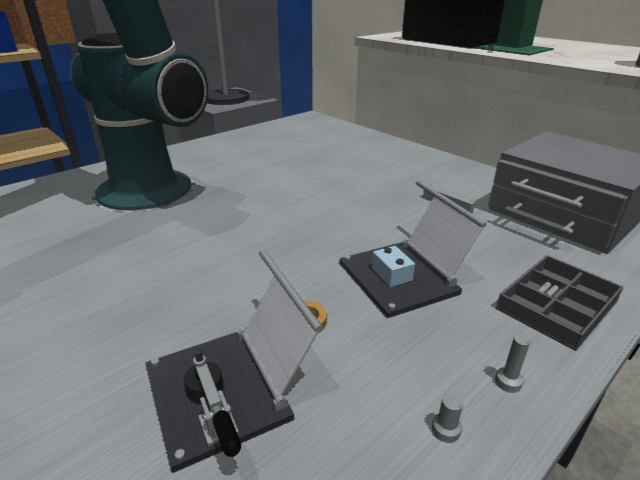

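View pics/side.png

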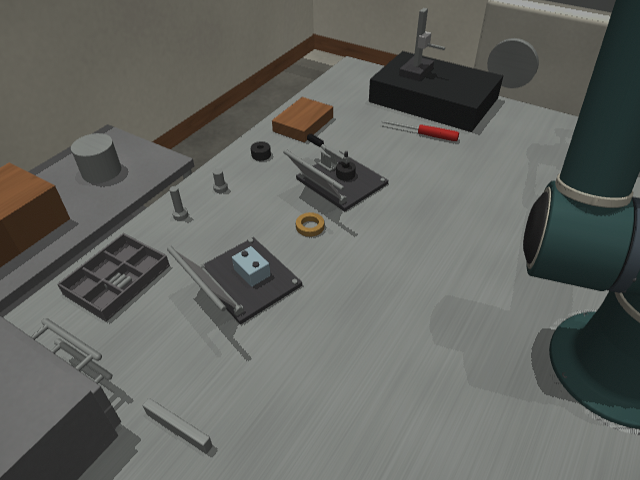

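Both pictures show the clamp plate at scene (215,395) and side (345,178). Its guard bar runs from about (265,255) to (320,328) in scene and (285,152) to (343,200) in side. I'll zoom in on both for a model fit.

```bash
python3 - <<'E'
import cv2,pickle,numpy as np
d=pickle.load(open('d.pkl','rb'))
a=d['scene']['img'][235:475,140:340];b=d['side']['img'][130:220,265:400]
a=cv2.resize(a,None,fx=2.0,fy=2.0,interpolation=cv2.INTER_CUBIC);b=cv2.resize(b,None,fx=2.9,fy=2.9,interpolation=cv2.INTER_CUBIC)
o=np.zeros((480,800,3),np.uint8);o[:a.shape[0],:400]=a;o[:b.shape[0],400:400+b.shape[1]]=b[:,:400]
cv2.imwrite('pics/zoom.png',o[:,:,::-1])
E
```

```text
(no output)
```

View pics/zoom.png

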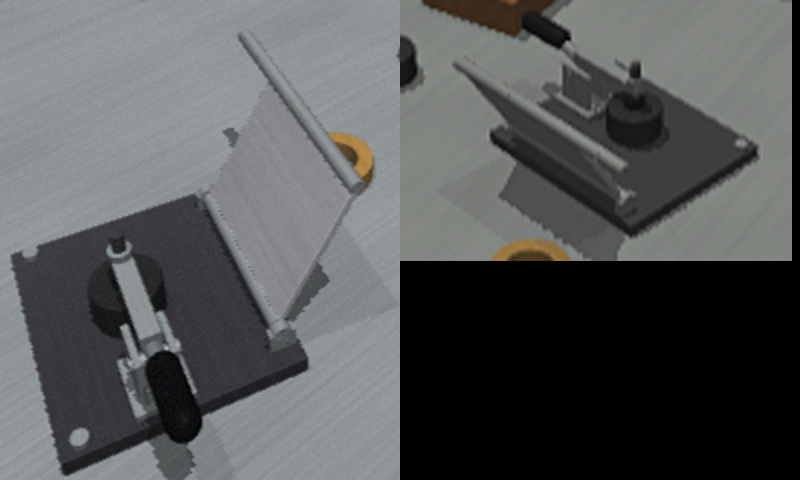

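```bash
cat > fit.py <<'E'
import cv2,pickle,numpy as np
from scipy.optimize import least_squares
d=pickle.load(open('d.pkl','rb'))
def proj(n,P):
    p=d[n];f=240/np.tan(np.radians(p['vertical_fov']/2))
    K=np.array([[f,0,p['cx']],[0,f,p['cy']],[0,0,1.]])
    return cv2.projectPoints(np.array(P,float),np.array(p['rvec']),np.array(p['tvec']),K,None)[0][:,0]
obs={'scene':[(261,253),(319,328.5),(146.5,363.5),(171,467),(293.5,414)],'side':[(342,187),(285,152),(388,182),None,(297,176),(345,210)]}
def model(q,L,W):
    x,y,yaw,a,o=q
    bx=lambda t:(t,.1*np.cos(a),.1*np.sin(a))
    l=np.array([bx(-.115),bx(.06),(-L/2,o-W,-.01),(L/2,o-W,-.01),(L/2,o,-.01),(-L/2,o,-.01)])
    c,s=np.cos(yaw),np.sin(yaw)
    # local y = left of x (z up)
    return l@np.array([[c,s,0],[-s,c,0],[0,0,1]])+[x,y,.022]
def res(q,L,W):
    P=model(q,L,W);r=[]
    for n in obs:
        uv=proj(n,P)
        r+=[uv[i]-o for i,o in enumerate(obs[n]) if o is not None]
    return np.ravel(r)
if __name__=='__main__':
  for L,W in((.16,.14),(.14,.16)):
    best=min((least_squares(res,[x,-.4,yw,.8,.0],args=(L,W),loss='soft_l1') for x in(.4,.6) for yw in np.arange(-3,3.1,1)),key=lambda r:r.cost)
    q=best.x;print(L,W,best.cost,q.round(4));print(res(q,L,W).reshape(-1,2).round(1).tolist());print(model(q,L,W).round(3).tolist())
E
python3 fit.py
```

```text
0.16 0.14 13.049615123330017 [ 0.6462 -0.1295 -0.2566  1.0049  0.0124]
[[0.9, -0.7], [0.2, 1.0], [-1.2, -2.0], [-0.1, 0.0], [1.7, -0.9], [1.5, 0.5], [0.4, -1.6], [0.7, -3.3], [-1.2, -2.0], [-0.1, -3.5]]
[[0.549, -0.048, 0.106], [0.718, -0.093, 0.106], [0.536, -0.233, 0.012], [0.691, -0.273, 0.012], [0.727, -0.138, 0.012], [0.572, -0.097, 0.012]]
0.14 0.16 59.94710202529884 [ 0.6456 -0.1291 -0.2649  1.0046  0.0261]
[[1.6, -1.0], [-0.1, 0.9], [-4.6, 3.8], [-8.9, -6.9], [8.3, -12.2], [1.1, 0.9], [0.5, -1.6], [-0.4, -5.9], [-2.6, 2.4], [-8.1, -2.5]]
[[0.549, -0.047, 0.106], [0.718, -0.093, 0.106], [0.543, -0.24, 0.012], [0.678, -0.277, 0.012], [0.72, -0.122, 0.012], [0.585, -0.086, 0.012]]
```

```bash
cat > go.py <<'E'
import numpy as np
from scipy.spatial.transform import Rotation as R
from workcell import arm
H=np.array([.6462,-.1295,.022]);yaw=-.2566
def grip(a,dx=0,dz=0):
    c,s=np.cos(yaw),np.sin(yaw)
    x,y=-.09+dx,.1*np.cos(a)
    return H+[c*x-s*y,s*x+c*y,.1*np.sin(a)+dz]
ax=np.array([np.cos(yaw),np.sin(yaw),0]);Rt=R.from_matrix(np.c_[ax,np.cross([0,0,-1],ax),[0,0,-1]])
def delta(p,rot=Rt,verbose=1):
    s=arm.read_state();R0=R.from_rotvec(s['tcp_rot'])
    t=p-rot.as_matrix()[:,2]*.147*-1 if 0 else p-rot.apply([0,0,.147])
    print('slide',(R0.inv().apply(t-s['ee_pos'])*1000).round(1),'rot',np.degrees((R0.inv()*rot).as_rotvec()).round(1))
E
python3 -c "
from go import *
print(grip(1.005));delta(grip(1.005,dz=.1))"
```

```text
[ 0.5727523  -0.05480501  0.1064162 ]
slide [ 534.9 -463.1   51.3] rot [-0.   0.  30.8]
```

Call:
play_rows(
  delta_rot=[
    [0, 0, 4],
    [0, 0, 8],
    [0, 0, 12],
    [0, 0, 16],
    [0, 0, 20],
    [0, 0, 24],
    [0, 0, 28],
    [0, 0, 30.8],
  ],
  slide=[
    [40, -35, 0],
    [85, -74, 0],
    [130, -112, 0],
    [175, -151, 0],
    [220, -190, 0],
    [265, -229, 0],
    [310, -268, 0],
    [355, -307, 0],
  ],
  hand=[1, 1, 1, 1, 1, 1, 1, 1],
)

```text
clock: 1.5
ee_pos: [0.444, -0.253, 0.4052]
tcp_rot: [3.115, -0.404, 0.002]
contact_force: [0.1, -0.6, 0.3]
grip_width: 0.0879
```

```bash
python3 -c "
from go import *
s=arm.read_state();print(s['clock'],s['ee_pos'],s['contact_force']);delta(grip(1.005,dz=.1))"
```

```text
1.5 [ 0.44403827 -0.25300605  0.40516659] [ 0.12439345 -0.63318831  0.28908327]
slide [  73.9 -224.5   51.8] rot [ 0.  -0.1 -0.1]
```

Call:
play_rows(
  delta_rot=[
    [0, 0, 0],
    [0, 0, 0],
    [0, 0, 0],
    [0, 0, 0],
    [0, 0, 0],
    [0, 0, 0],
    [0, 0, 0],
  ],
  slide=[
    [18, -55, 10],
    [36, -110, 25],
    [55, -165, 40],
    [74, -224, 52],
    [74, -224, 52],
    [74, -224, 52],
    [74, -224, 52],
  ],
  hand=[1, 1, 1, 1, 1, 1, 1],
)

```text
clock: 2.38
ee_pos: [0.5723, -0.0565, 0.3537]
tcp_rot: [3.114, -0.406, 0.003]
contact_force: [0.7, -0.0, 0.6]
grip_width: 0.088
```

```bash
cat > look.py <<'E'
import sys,cv2
from go import *
# overlay predicted bar on wrist picture
a=float(sys.argv[1]);s=arm.read_state();p=arm.camera('wrist');im=p['img'][:,:,::-1].copy()
f=240/np.tan(np.radians(p['vertical_fov']/2));T=np.array(p['hand_eye']);R0=R.from_rotvec(s['tcp_rot'])
for dx,col in((-.025,(0,0,255)),(0,(0,255,0)),(.15,(255,0,0))):
    t=R0.inv().apply(grip(a,dx)-s['ee_pos']);c=T[:3,:3].T@(t-T[:3,3])
    r=np.hypot(*c[:2]);k=f*np.arctan2(r,c[2])/r
    u=(p['cx']+k*c[0],p['cy']+k*c[1]);print(np.round(u));cv2.circle(im,(int(u[0]),int(u[1])),3,col,1)
cv2.imwrite(sys.argv[2],im)
print(s['clock'],s['ee_pos'],s['contact_force'],s['grip_width']);delta(grip(a))
E
python3 look.py 1.005 pics/w1.png
```

```text
[313. 291.]
[313. 255.]
[312.  18.]
2.375 [ 0.57234665 -0.05646167  0.35368024] [ 0.66874113 -0.02545145  0.55434022] 0.08803422867135922
slide [ -0.2  -1.9 100.3] rot [ 0.  -0.1 -0.2]
```

View pics/w1.png

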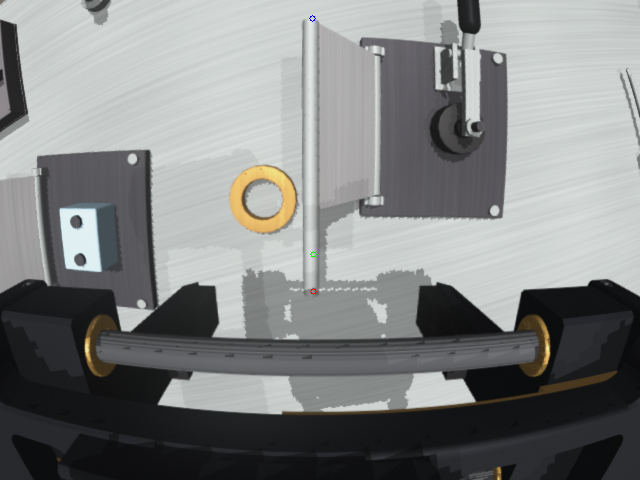

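The wrist view shows the predicted points (313,255), (313,291) and (312,18) lying on the bar, within about 2 px. I'll descend and pinch.

Call:
play_rows(
  delta_rot=[
    [0, 0, 0],
    [0, 0, 0],
    [0, 0, 0],
    [0, 0, 0],
    [0, 0, 0],
    [0, 0, 0],
    [0, 0, 0],
    [0, 0, 0],
  ],
  slide=[
    [0, -2, 40],
    [0, -2, 80],
    [0, -2, 100],
    [0, -2, 100],
    [0, -2, 100],
    [0, -2, 100],
    [0, -2, 100],
    [0, -2, 100],
  ],
  hand=[1, 1, 1, 0, -1, -1, -1, -1],
)

```text
clock: 3.42
ee_pos: [0.5732, -0.0547, 0.2544]
tcp_rot: [3.114, -0.406, 0.005]
contact_force: [0.6, 0.7, 0.9]
grip_width: 0.0403
```

Call:
play_rows(
  delta_rot=[
    [0, 0, 0],
    [0, 0, 0],
  ],
  slide=[
    [0, 0, 0],
    [0, 0, 0],
  ],
  hand=[-1, -1],
)

```text
clock: 3.68
ee_pos: [0.5733, -0.0547, 0.2545]
tcp_rot: [3.114, -0.406, 0.005]
contact_force: [0.5, -0.5, 0.4]
grip_width: 0.0199
```

```bash
python3 -c "
from go import *
s=arm.read_state();print(s['clock'],s['ee_pos'],s['contact_force'],s['grip_width'])
for a in (1.005,1.1,1.2,1.3,1.4,1.5,1.571,1.6): delta(grip(a))"
```

```text
3.675 [ 0.57325561 -0.05465357  0.25446662] [ 0.46351425 -0.50746756  0.3575547 ] 0.019890177612928314
slide [-0.5  0.3  1. ] rot [ 0.  -0.2 -0.2]
slide [-0.4  8.5 -3.7] rot [ 0.  -0.2 -0.2]
slide [-0.4 17.7 -7.7] rot [ 0.  -0.2 -0.2]
slide [ -0.3  27.1 -10.9] rot [ 0.  -0.2 -0.2]
slide [ -0.3  36.9 -13.1] rot [ 0.  -0.2 -0.2]
slide [ -0.3  46.8 -14.3] rot [ 0.  -0.2 -0.2]
slide [ -0.3  53.9 -14.5] rot [ 0.  -0.2 -0.2]
slide [ -0.2  56.8 -14.5] rot [ 0.  -0.2 -0.2]
```

Close fully, then follow the arc.

Call:
play_rows(
  delta_rot=[
    [0, 0, 0],
    [0, 0, 0],
    [0, 0, 0],
  ],
  slide=[
    [0, 0, 0],
    [0, 0, 0],
    [0, 0, 0],
  ],
  hand=[-1, -1, -1],
)

```text
clock: 4.05
ee_pos: [0.5735, -0.0539, 0.2548]
tcp_rot: [-3.114, 0.407, -0.005]
contact_force: [0.3, 5.7, 2.5]
grip_width: 0.0083
```

Call:
play_rows(
  delta_rot=[
    [0, 0, 0],
    [0, 0, 0],
    [0, 0, 0],
    [0, 0, 0],
    [0, 0, 0],
    [0, 0, 0],
    [0, 0, 0],
    [0, 0, 0],
  ],
  slide=[
    [0, 8.5, -4.5],
    [0, 17.7, -8.5],
    [0, 27, -11.7],
    [0, 37, -14],
    [0, 47, -15.2],
    [0, 54, -15.5],
    [0, 54, -15.5],
    [0, 54, -15.5],
  ],
  hand=[-1, -1, -1, -1, -1, -1, -1, -1],
)

```text
clock: 5.05
ee_pos: [0.5593, -0.1062, 0.2689]
tcp_rot: [-3.115, 0.407, -0.004]
contact_force: [5.4, 0.8, -11.6]
grip_width: 0.0083
```

```bash
python3 look.py 1.571 pics/w2.png; python3 -c "
from workcell import arm
import cv2
p=arm.camera('scene');cv2.imwrite('pics/s2.png',p['img'][:,:,::-1])"
```

```text
[317. 381.]
[317. 328.]
[316. -68.]
5.05 [ 0.55929231 -0.10622447  0.26886441] [  5.41384893   0.81357828 -11.59652983] 0.008266566740360923
slide [-0.   0.5 -0.2] rot [-0.  -0.1 -0.2]
```

View pics/s2.png

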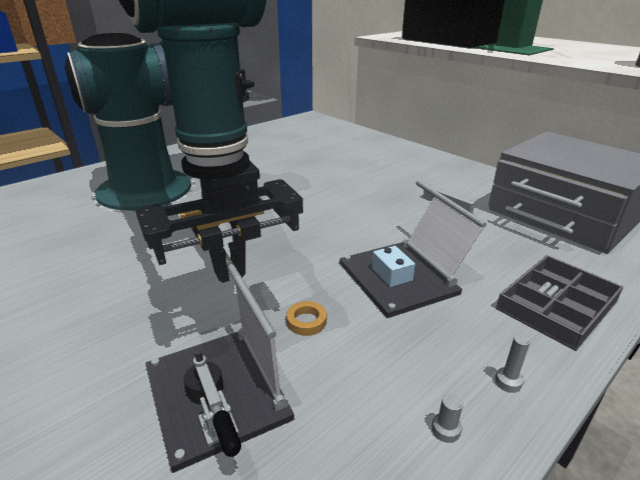

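The guard's bar is held and sits upright over the hinge line, from about (230,262) to (278,335). The spare guard is unchanged. I'll release and rise.

Call:
play_rows(
  delta_rot=[
    [0, 0, 0],
    [0, 0, 0],
    [0, 0, 0],
    [0, 0, 0],
    [0, 0, 0],
    [0, 0, 0],
  ],
  slide=[
    [0, 0, 0],
    [0, 0, 0],
    [0, 0, 0],
    [0, 0, 0],
    [0, 0, 0],
    [0, 0, 0],
  ],
  hand=[1, 1, 1, 1, 1, 1],
)

```text
clock: 5.9
ee_pos: [0.5593, -0.1062, 0.2689]
tcp_rot: [-3.115, 0.406, -0.004]
contact_force: [0.3, 0.1, -0.4]
grip_width: 0.0661
```

Call:
play_rows(
  delta_rot=[
    [0, 0, 0],
    [0, 0, 0],
    [0, 0, 0],
    [0, 0, 0],
    [0, 0, 0],
    [0, 0, 0],
  ],
  slide=[
    [0, 0, -20],
    [0, 0, -50],
    [0, 0, -80],
    [0, 0, -100],
    [0, 0, -100],
    [0, 0, -100],
  ],
  hand=[1, 1, 1, 1, 1, 1],
)

```text
clock: 6.65
ee_pos: [0.5586, -0.1061, 0.3677]
tcp_rot: [-3.115, 0.406, -0.001]
contact_force: [0.3, -0.2, 0.8]
grip_width: 0.088
```

```bash
python3 look.py 1.571 pics/w3.png; python3 - <<'E'
from workcell import arm
import cv2,numpy as np,pickle
import fit
o=np.zeros((480,640,3),np.uint8)
d=fit.d
for n in('scene','side'):
    p=arm.camera(n);im=p['img'].copy()
    for b in arm.boxes_of('spare_guard_grip',p)[:1]: print(n,b['confidence'],np.round(np.array(b['extent'])*[640,480,640,480]))
    c=(slice(165,310),slice(400,500)) if n=='scene' else (slice(225,345),slice(150,250))
    print(n,'spare diff',np.abs(im[c].astype(int)-d[n]['img'][c]).mean())
    P=fit.model([.6462,-.1295,-.2566,1.5708,.0124],.16,.14)
    for u in fit.proj(n,P[:2]): print(u.round(1)); cv2.circle(im,(int(u[0]),int(u[1])),3,(255,0,0),1)
    r=im[230:430,200:330] if n=='scene' else im[120:220,265:395]
    r=cv2.resize(r,None,fx=2.4,fy=2.4);x=0 if n=='scene' else 320
    o[:min(480,r.shape[0]),x:x+r.shape[1]]=r[:480]
cv2.imwrite('pics/f.png',o[:,:,::-1])
E
```

```text
[317. 291.]
[317. 254.]
[316.  16.]
6.65 [ 0.55860522 -0.10612004  0.36773112] [ 0.25659131 -0.16557736  0.75209008] 0.08798808219842545
slide [ 0.8  0.5 98.3] rot [-0.   0.  -0.2]
scene 0.67 [446. 227.  81.  96.]
scene spare diff 14.808206896551724
[223.6 252.6]
[273.6 334.8]
side 0.63 [204. 278.  70.  68.]
side spare diff 3.734583333333333
[363.  169.5]
[304.  134.4]
```

View pics/f.png

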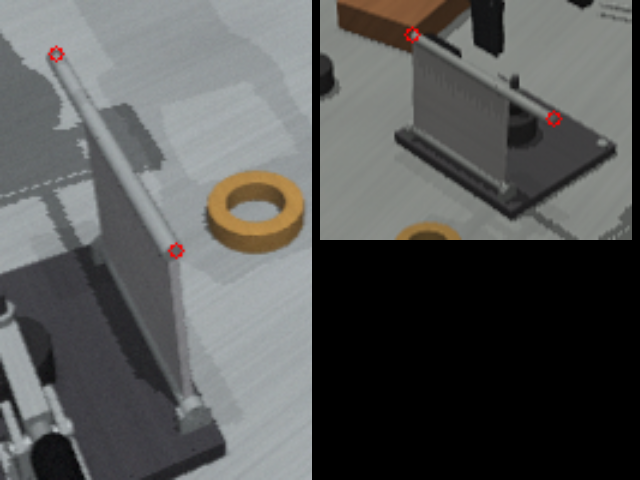

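View pics/w3.png

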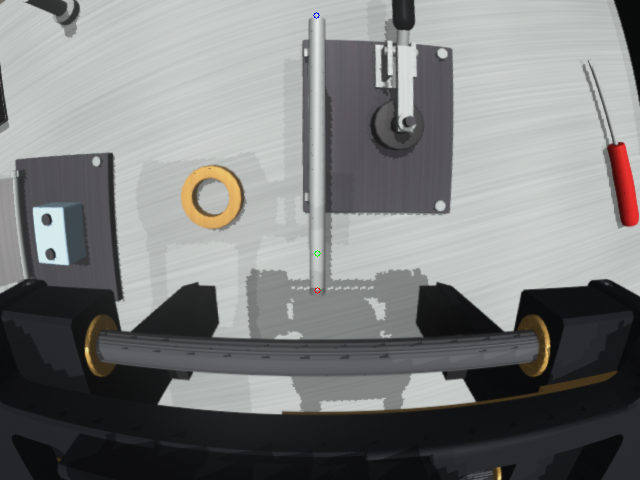

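All three views show the released bar on the predicted upright position, and the spare guard's boxes are within 2 px of the start in position and 4 px in size. Handing in.

```bash
python3 -c "
from workcell import arm
print(arm.sign_off())"
```

```text
the job is handed in; nothing more can be done
None
```

I pinched the stub of the clamp plate's guard from above, swung it along its arc from about 1.00 rad to upright, released it and rose 100 mm clear. I handed the job in at about 7 s; `sign_off` reports no verdict.

**Last checks:**
- **Wanted guard:** in the scene, side and wrist pictures the released bar lies on its predicted upright position (1.571 rad), within about 2 px. I took one set of pictures after the release, so that it stays still rests on the hinge being stiff.
- **Robot:** the gripper is fully open and the contact force reads under 1 N.
- **Other guard:** its detected boxes moved at most 2 px from the start (up to 4 px in size), and the arm never came near it.

**One check disagreed:** the raw picture difference around the other guard in the scene view was 14.8 grey levels, against 3.7 in the side view. I put this down to the arm's shadow but did not confirm it. The scene picture taken while gripping showed that guard unchanged.

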